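# Open the combination lock and present it

## Robot

A 7-joint arm with a two-finger parallel gripper is mounted at the origin on the work surface; the furniture and walls round the work are solid. World frame = base frame: x ahead of the robot, y to its left, z up, the work surface at z = 0. Lengths are in m, angles in rad, forces in N, time in s.
With the tool pointing down it reaches from about 0.35 to 0.9 m from the base axis. Payload 8.1 kg.
Tool frame: the origin (TCP) lies on the centre line of the jaws, within the pads' length; the fingertips stand 14 mm ahead of it and the grasp point (between the pads) lies 5 mm behind it (env.tcp_to_tips is the distance from the TCP to the fingertips, in m); x points along the fingers, y is the direction in which the jaws open and shut, and the axes are right-handed (so a half turn about x gives the same grasp; the last joint's range is limited). The gripper opens to 85 mm and grips with 20 to 120 N. Pads are 22 mm wide; open, the fingers measure 114 mm over their backs; the gripper's body (76 mm by 85 mm) begins 54 mm behind the grasp point. The pads swing forward as they close: fully open they stand 13 mm farther back than shut.
Start: joints at [-1.229, 0.434, 0.025, 1.573, -0.012, 1.134, -0.075], TCP at [0.269, 0.564, 0.245] pointing down, gripper open.
Joint ranges: [-2.62, 2.62], [-0.44, 2.09], [-1.27, 1.32], [0.08, 2.57], [-1.32, 4.46], [0.12, 2], [-2.74, 2.74]. Speed limits (rad/s): [2.22, 2.22, 3.01, 3.01, 3.14, 3.14, 3.14].

## Interface

Orientations are given as a unit quaternion [x, y, z, w].
In Python, from workcell import env gives the robot as it stands.
- The arm moves only by the tool carry_out, never from a script. Its arguments are lists of equal length, an entry for each row: "fingers": the finger opening in mm, from 0 to 85.4; "linear": the shift along the tool's x, y, z in mm, a list of three; "angular": the turn, a rotation vector about the tool's x, y, z in rad, a list of three. In form: {"fingers": [fingers, ...], "linear": [[x, y, z], ...], "angular": [[rx, ry, rz], ...]}. A call has 1 to 10 rows; each row shifts and turns the pose as measured when the row begins, along the tool's axes as they then stand; what a row does not reach is not made up. A row lasts 1/8 s, in which the tool goes at most 62.5 mm and 10.7 degrees, less where a joint would pass 70% of its speed; a pose out of reach is approached as far as the arm can. A call with a gripper value outside its range is refused whole. The fingers move at their own pace and stop on an object; "squeeze" is the grip in N (left out, the last holds). Time passes only in rows, so rows that do not move let the fingers close. It gives the time, the measured TCP pose, the force and the opening at its end, in the units of the state.
- env.get_obs(): the state, without advancing time (a new reading comes with each control period).
- env.grab_frame(name): name is "side" or "top" or "wrist"; returns a dict with "pixels" (384x512x3 uint8, red, green, blue), "fx", "fy", "cx", "cy" (pixels), "k1" (the pictures are not rectified: a ray, as slopes to the right and down, at radius r is drawn at 1 + k1 r^2 times it, then the intrinsics apply), "rvec" (rotation vector, rad) and "tvec" (3), from world to camera coordinates, as OpenCV has them. Camera axes: x right, y down, z forward; pixel columns grow to the right and rows downward; lengths in m; the calibration is good to about 2 mm. A picture is of the moment at which its call begins. There is no depth.
- env.close_job(): hands the job in, once; it reports no verdict.
The state is a dict: "time_s": time; "joint_pos": joint angles; "joint_vel": joint speeds; "joint_efforts": joint torques, N m; "eef_pos": TCP position; "tcp_rot": TCP orientation; "contact_force": force on the tool from outside, world axes, zero at the start; "torque": the same for the moment, N m; "width": finger opening in m.
Only numpy, scipy, OpenCV 4.12 (cv2) and the standard library are available. Lean on these libraries where they do the work, as an engineer would, in place of code of your own. Each camera call takes 0.05 s, during which the arm holds its last target.

## Task

Take the combination lock off the small steel strongbox: turn its dial, feeling the clicks, until the pointer end of the grip bar clicks into line with the index rib beside the shackle, then pull the shackle fully open while the lock stays in its seat. Then lift the unlocked lock straight up off the staple and finish holding it up level, dial up, with its shackle still open, at least 12 cm above its seat; do not let go of it, and leave the timer, the vial and the amber bottle where they stand.

Things in the scene. Friction and masses are not known exactly. Their poses are not given: they have to be found in the camera images.
- strongbox: Closed grey steel box, fixed to the table, 162 x 117 x 42 mm (x, y, height). Origin: centre of its underside. The lock lies on its lid, with the same axes: lock origin at x +28, y 0, z +48 mm of this frame. The lock's -x end, with the shackle, faces the box's -x side.
- seat (a point): Where the lock's origin lies when seated, 6 mm above the lid. A 30 mm wide rest plate carries the case; lugs, tops 8 mm above this point, stop it turning or sliding (1.5 mm play): 4 beside its long sides (outer faces at y +-31.5; at x -27 to -19 and +24 to +33, free between), 1 behind, 1 between the shackle legs. The lock lifts out upwards.
- staple (a point): Middle of the top of the fixed T-headed staple that stands in the shackle loop, 23.5 mm above the seat, at seat x -51.5 mm. Head 36 mm along x, 10 wide, 5 thick. The closed shackle is caught under the head; fully open, the loop clears both ends of the head by about 5 mm and the lock can be lifted straight up.
- lock: Loose combination lock lying flat, dial up: rectangular aluminium case, x -28 to +34, y -26 to +26, 24 mm thick; 0.27 to 0.4 kg in all. Origin: on the dial's axis at the underside. z up; the shackle leaves the -x face. Grip the case across its long sides (52 mm) near x +2.5; fingertips may reach 3 mm below its underside there.
- dial (a joint): Dial angle, rad. 0 = unlocked: pointer towards the shackle (lock -x), in line with the index rib. Positive = counter-clockwise seen from above; range -0.6 to 2.75. Starts 2 to 4 clicks positive: turn it clockwise. A click every 0.524 rad, one at 0, needs up to 0.1 N m to leave; let go, it snaps into the nearest. The shackle moves only within about 0.14 rad of 0.
- dial_grip (a point): On the dial axis, 38 mm above the lock's underside, in the dial's grip bar: 9 mm wide, about 34 long, its top 43 and its foot 28 mm above the underside, on a black disc of 37 mm diameter. This frame's x runs along the bar; the -x end is the pointer (pointed nose, white line on top). Grip the bar across its width from above.
- shackle (a joint): How far the shackle is pulled out, m: 0 closed, 0.020 fully open (end stop). It slides along the lock's -x with a drag of about 3 N and stays where it is left. Blocked unless the dial stands at 0.
- shackle_grip (a point): Midway between the shackle legs, 12 mm above the lock's underside, moves with the shackle; closed, at lock x -44. Shackle: level U of 8 mm round bar, legs along x, 40 mm over the legs, straight to 8 mm beyond this point, end of the U 20 mm beyond. Grip across both legs from outside, from above; fingertips may reach 3 mm below the lock's underside.
- timer: Bystander: bench timer lying on its back, 66 x 60 x 20 mm, origin at the centre of its underside. Leave it alone.
- vial: Bystander: small capped vial, 27 mm diameter, 60 mm high, origin at its foot. Leave it alone.
- amber_bottle: Bystander: amber bottle with white cap, 52 mm diameter, 110 mm high, origin at its foot. Leave it alone.
Not all that is in view belongs to the job. What is shaped like the lock but green is not meant.

How it is judged:
On the way, in this order (a step that is already met when the one before it is completed fails the run):
1. the dial stands in the unlocking click (within 0.15 rad of 0) with the shackle still closed and the lock in its seat (value of joint dial between -0.15 and 0.15 rad and value of joint shackle below 0.003 m and z of lock in the frame of strongbox below 0.056 m), for 0.2 s.
2. the shackle is pulled open at least 17 mm of its 20 mm while the lock lies in its seat (value of joint shackle above 0.017 m and z of lock in the frame of strongbox below 0.056 m), for 0.2 s.
At the end, for the whole second after the job is handed in: The gripper holds the lock still and clear of everything, at least 11 cm above its seat, level within 0.3 rad with the dial up, the shackle still at least 14 mm open (z of lock in the frame of strongbox above 0.158 m and angle between lock's own z axis and vertical below 0.3 rad and value of joint shackle above 0.014 m and contact force between the fingers and lock above 2 N and contact force between lock and strongbox below 0.1 N and linear speed of lock below 0.05 m/s); the arm keeps its last pose, push and grip.
It fails at once if the timer is pushed more than 3 cm (distance of timer from where it was at the start of the episode above 0.03 m).
It fails at once if the vial is pushed more than 3 cm or tipped (distance of vial from where it was at the start of the episode above 0.03 m or angle between vial's own z axis and vertical above 0.5 rad).
It fails at once if the amber bottle is pushed more than 3 cm or tipped (distance of amber_bottle from where it was at the start of the episode above 0.03 m or angle between amber_bottle's own z axis and vertical above 0.5 rad).
It also fails if it takes over 64 s, if anything falls off the work surface, if the arm or the gripper's body presses on something with over 40 N, if the wrist force passes 120 N, or if a joint passes its speed limit or range.

## Working session

There is one attempt and no reset: what is moved stays moved. The work goes in short steps, Python scripts to look and compute and a tool call to move; the robot and the scene stay as the last step left them, time stands still between calls to the robot, and variables do not carry over. Pictures are saved under pics/ and viewed, and the job is handed in when it is done.

Besides the shell and the picture viewer there is one more tool, called as a command line: name --argument value ..., lists and objects as JSON in quotes. carry_out: Moves the arm, as the interface text tells. Its arguments: {"type":"object","properties":{"fingers":{"type":"array"},"linear":{"type":"array"},"angular":{"type":"array"},"squeeze":{"type":"number"}},"required":["fingers","linear","angular"]}

```bash
ls; mkdir -p pics
python3 - <<'E'
from workcell import env
import cv2,numpy as np,pickle
print(env.get_obs())
for n in("side","top","wrist"):
    f=env.grab_frame(n); cv2.imwrite(f"pics/{n}0.png",f["pixels"][:,:,::-1])
    pickle.dump(f,open(f"pics/{n}0.pkl","wb"))
    print(n,{k:f[k] for k in f if k!="pixels"})
E
```

```text
pics
{'time_s': 0.0, 'joint_pos': array([-1.2285951 ,  0.43521516,  0.02497713,  1.57409148, -0.0115937 ,
        1.13399384, -0.0750911 ]), 'joint_vel': array([-0.00069797, -0.00143967, -0.00034041,  0.00018669, -0.00125321,
       -0.00022598, -0.00044116]), 'joint_efforts': array([-3.28176066e-04, -6.70463848e+01,  1.02494571e+00, -3.16218209e+01,
        1.56052230e-02,  1.24427563e-02,  1.42187378e-05]), 'eef_pos': array([0.2687712 , 0.56372773, 0.24453303]), 'tcp_rot': array([ 0.15544095,  0.68975609, -0.15653723,  0.68961637]), 'contact_force': array([-0.57900958, -0.81261445, -0.08114964]), 'torque': array([-0.03330191, -0.03836836, -0.02926927]), 'width': 0.08541707879395118}
side {'fx': 377.2658218171759, 'fy': 377.2658218171759, 'cx': 257.428311433982, 'cy': 196.00496316230902, 'k1': -0.12240285515832149, 'rvec': array([ 0.22978836, -2.75240209,  1.33198425]), 'tvec': array([0.532495  , 0.14425094, 0.84729914])}
top {'fx': 493.9566270917352, 'fy': 493.9566270917352, 'cx': 252.69116839531128, 'cy': 192.06390177018835, 'k1': 0.03739138551922249, 'rvec': array([ 2.13683356, -2.13419784,  0.15709188]), 'tvec': array([-0.03031113,  0.53562534,  1.33046822])}
wrist {'fx': 302.05086460610465, 'fy': 302.05086460610465, 'cx': 252.56844924152912, 'cy': 190.84746741265573, 'k1': -0.06494146354224355, 'rvec': array([-2.46251274, -1.55379363, -0.20290958]), 'tvec': array([-0.62385185, -0.03331389,  0.37790754])}
```

View pics/top0.png

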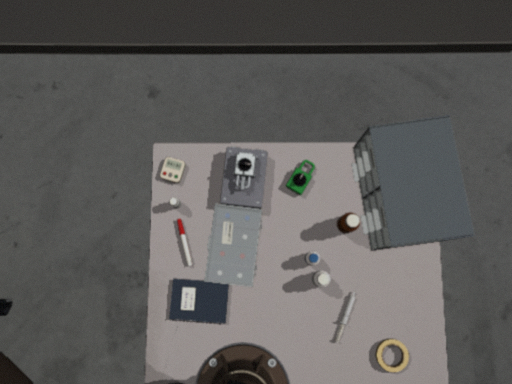

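View pics/side0.png

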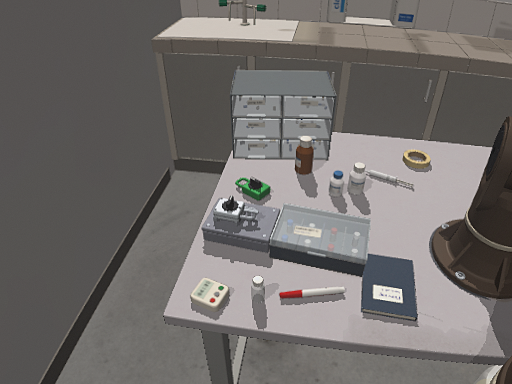

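View pics/wrist0.png

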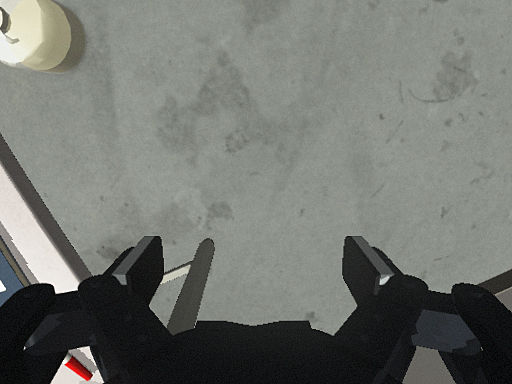

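The top view shows the strongbox around (244,178), with the lock's dial at (245,163) and its shackle towards the robot at (242,184). The green decoy is at (300,178), the timer at (173,170), the vial at (174,202) and the amber bottle at (349,222). I'll zoom in to measure.

```bash
cat > h.py <<'E'
import numpy as np,cv2,pickle
from scipy.spatial.transform import Rotation as R
def load(n): return pickle.load(open(f"pics/{n}.pkl","rb"))
def snap(cam,name):
    from workcell import env
    f=env.grab_frame(cam); pickle.dump(f,open(f"pics/{name}.pkl","wb")); cv2.imwrite(f"pics/{name}.png",f["pixels"][:,:,::-1]); return f
def und(f,uv):
    d=np.array([(uv[0]-f["cx"])/f["fx"],(uv[1]-f["cy"])/f["fy"]]); s=d.copy()
    for _ in range(30): s=d/(1+f["k1"]*(s@s))
    return s
def ray(f,uv):
    s=und(f,uv); Rm=R.from_rotvec(f["rvec"]).as_matrix()
    return -Rm.T@f["tvec"], Rm.T@np.array([s[0],s[1],1])
def onz(f,uv,z):
    o,d=ray(f,uv); return o+d*(z-o[2])/d[2]
def proj(f,P):
    K=np.array([[f["fx"],0,f["cx"]],[0,f["fy"],f["cy"]],[0,0,1]])
    return cv2.projectPoints(np.atleast_2d(np.array(P,float)),f["rvec"],f["tvec"],K,np.array([f["k1"],0,0,0,0]))[0][:,0]
def crop(name,x0,y0,x1,y1,s,out):
    f=load(name); im=f["pixels"][y0:y1,x0:x1,::-1]
    cv2.imwrite(f"pics/{out}.png",cv2.resize(im,None,fx=s,fy=s,interpolation=cv2.INTER_CUBIC))
def tri(fs,uvs):
    A=np.zeros((3,3));b=np.zeros(3)
    for f,u in zip(fs,uvs):
        o,d=ray(f,u); d=d/np.linalg.norm(d); M=np.eye(3)-np.outer(d,d); A+=M;b+=M@o
    return np.linalg.solve(A,b)
E
python3 - <<'E'
from h import *
crop("top0",200,135,290,225,6,"c1"); crop("side0",190,180,300,260,6,"c2")
E
```

```text
(no output)
```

View pics/c1.png

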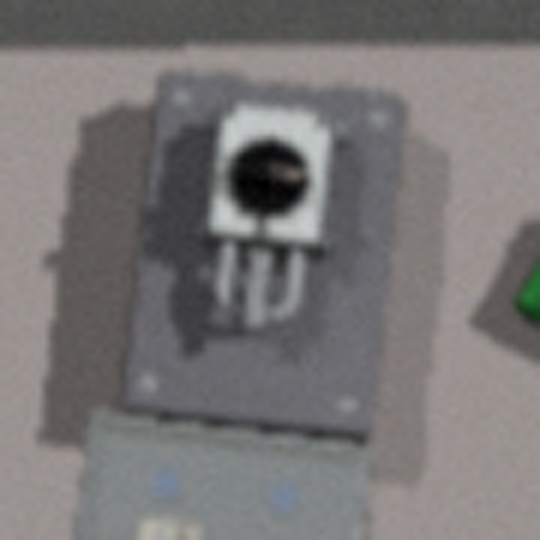

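View pics/c2.png

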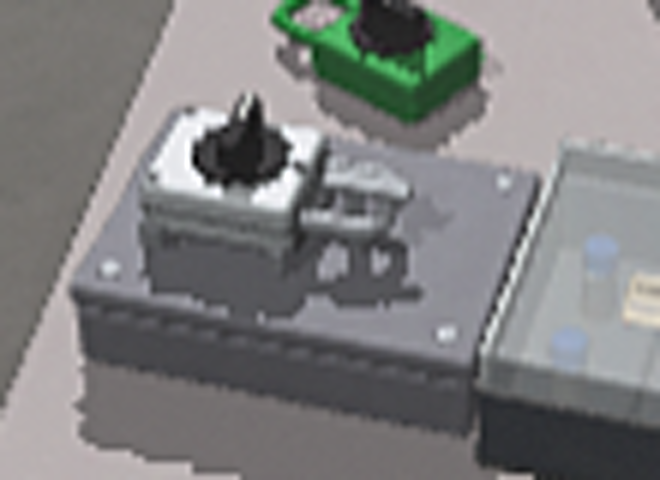

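Run:
```python
from h import *
f=load("top0")
pts=[(160,73),(406,98),(125,408),(368,436),(181,96),(380,118),(147,382),(347,405),(269,178)]
for p in pts:
    z=.042 if p!=(269,178) else .076
    print(p,onz(f,(200+(p[0]-2.5)/6,135+(p[1]-2.5)/6),z).round(4))
for n,z,u in [("timer",.02,(173,170)),("vial",.06,(174,202)),("amb",.11,(352,221))]: print(n,onz(f,u,z).round(3))
o,d=ray(f,(256,192));print(o)
g=load("side0")
for a,b in [((181,96),(110,268)),((347,405),(505,182)),((147,382),(447,333))]:
    print(tri([f,g],[(200+(a[0]-2.5)/6,135+(a[1]-2.5)/6),(190+(b[0]-2.5)/6,180+(b[1]-2.5)/6)]).round(4))
o,d=ray(load("wrist0"),(252,190)); print(o,d)
```

```text
(160, 73) [0.6649 0.0451 0.042 ]
(406, 98) [ 0.6528 -0.0704  0.042 ]
(125, 408) [0.5061 0.0597 0.042 ]
(368, 436) [ 0.4932 -0.0525  0.042 ]
(181, 96) [0.6538 0.0352 0.042 ]
(380, 118) [ 0.6432 -0.0582  0.042 ]
(147, 382) [0.5182 0.0497 0.042 ]
(347, 405) [ 0.5076 -0.0428  0.042 ]
(269, 178) [ 0.6072 -0.0072  0.076 ]
timer [0.603 0.197 0.02 ]
vial [0.505 0.185 0.06 ]
amb [ 0.449 -0.289  0.11 ]
[ 0.32179978 -0.04299104  1.39733877]
[0.6526 0.035  0.0426]
[ 0.5072 -0.0428  0.0415]
[0.5172 0.0496 0.0433]
[0.20949694 0.59200393 0.37250158] [ 0.23021535 -0.11384251 -0.96646375]
```

```bash
cat >> h.py <<'E'
def plan(tx,yaw,step=None):
    """target TCP pos, yaw of tool y-axis (jaw axis) in world; tool down. prints total move in tool axes"""
    from workcell import env
    o=env.get_obs(); p=np.array(o["eef_pos"]); Q=R.from_quat(o["tcp_rot"]); M=Q.as_matrix()
    x=np.array([0,0,-1.]); y=np.array([np.cos(yaw),np.sin(yaw),0]); T=np.c_[x,y,np.cross(x,y)]
    rv=(Q.inv()*R.from_matrix(T)).as_rotvec()
    print("t",o["time_s"].__round__(2),"p",p.round(4),"yawy",np.arctan2(M[1,1],M[0,1]).round(4),"tilt",M[:,0].round(4),"w",round(o["width"]*1e3,1),"F",np.round(o["contact_force"],1),"T",np.round(o["torque"],2),"q",np.round(o["joint_pos"],2))
    print("lin mm (current tool axes)",(M.T@(np.array(tx)-p)*1e3).round(1)," lin in target axes",(T.T@(np.array(tx)-p)*1e3).round(1)," rot",rv.round(4))
E
python3 - <<'E'
from h import *
from workcell import env
print(env.tcp_to_tips)
plan([.53,-.007,.26],np.pi/2-.111);plan([.53,-.007,.26],-np.pi/2-.111)
E
```

```text
0.014
t 0.15 p [0.2688 0.5638 0.2447] yawy 1.1259 tilt [-4.0e-04 -1.1e-03 -1.0e+00] w 85.2 F [ 0.   0.6 -0.4] T [-0.02 -0.   -0.04] q [-1.23  0.44  0.03  1.57 -0.01  1.13 -0.08]
lin mm (current tool axes) [ -14.8 -402.9  481.4]  lin in target axes [ -15.3 -538.4  322.8]  rot [-3.339e-01 -1.000e-04  1.200e-03]
t 0.15 p [0.2688 0.5638 0.2447] yawy 1.1259 tilt [-4.0e-04 -1.1e-03 -1.0e+00] w 85.2 F [ 0.   0.6 -0.4] T [-0.02 -0.   -0.04] q [-1.23  0.44  0.03  1.57 -0.01  1.13 -0.08]
lin mm (current tool axes) [ -14.8 -402.9  481.4]  lin in target axes [ -15.3  538.4 -322.8]  rot [2.8077e+00 1.7000e-03 1.0000e-04]
```

carry_out --fingers '[85,85,85,85,85,85,85,85,85,85]' --linear '[[0,-37,48],[0,-40,45],[0,-45,42],[0,-47,40],[0,-47,40],[0,-47,40],[0,-47,40],[0,-47,40],[0,-47,40],[0,-47,40]]' --angular '[[-0.11,0,0],[-0.11,0,0],[-0.11,0,0],[0,0,0],[0,0,0],[0,0,0],[0,0,0],[0,0,0],[0,0,0],[0,0,0]]'

```text
time_s: 1.4
eef_pos: [0.6043, 0.0449, 0.2426]
tcp_rot: [0.032, 0.707, -0.033, 0.706]
contact_force: [1.0, 0.2, -0.6]
width: 0.0849
```

Run:
```python
from h import *
plan([.648,-.012,.26],np.pi/2-.111)
```

```text
t 1.4 p [0.6043 0.0449 0.2426] yawy 1.4788 tilt [-2.2e-03 -1.0e-04 -1.0e+00] w 84.9 F [ 1.   0.2 -0.6] T [ 0.04 -0.09  0.02] q [-0.29  0.41  0.18  1.63 -0.08  1.11  1.39]
lin mm (current tool axes) [-17.5 -52.7  48.7]  lin in target axes [-17.4 -51.7  49.8]  rot [ 0.019  -0.0022  0.0003]
```

carry_out --fingers '[85,85]' --linear '[[-9,-26,25],[-9,-26,25]]' --angular '[[0.01,0,0],[0.01,0,0]]'

```text
time_s: 1.65
eef_pos: [0.6501, -0.0169, 0.2595]
tcp_rot: [0.04, 0.707, -0.042, 0.704]
contact_force: [0.5, 1.2, 0.4]
width: 0.085
```

Run:
```python
from h import *
snap("wrist","w1")
plan([.648,-.012,.26],np.pi/2-.111)
```

```text
t 1.7 p [ 0.6525 -0.0231  0.2606] yawy 1.4485 tilt [-0.0016 -0.0056 -1.    ] w 84.8 F [ 0.7 -4.9  2. ] T [-0.31 -0.08 -0.03] q [-0.19  0.47  0.21  1.49 -0.1   1.19  1.49]
lin mm (current tool axes) [ 0.5 10.5 -5.8]  lin in target axes [ 0.6 10.5 -5.7]  rot [-0.0113 -0.0009  0.0057]
```

View pics/w1.png

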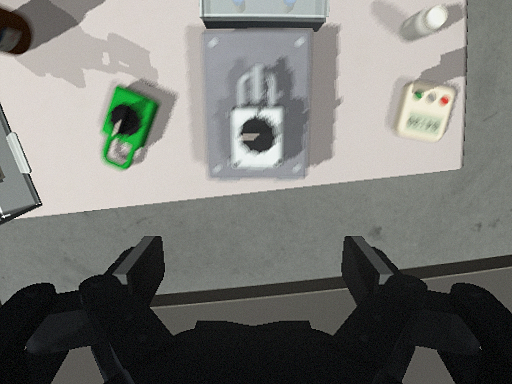

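Run:
```python
from h import *
snap("wrist","w2"); f=snap("wrist","w2")
crop("w2",190,20,320,190,4,"c3")
plan([.648,-.012,.26],np.pi/2-.111)
```

```text
t 1.8 p [ 0.6502 -0.0184  0.2595] yawy 1.4513 tilt [-0.0036 -0.0029 -1.    ] w 85.0 F [-0.4  1.3 -0.5] T [ 0.02  0.05 -0.05] q [-0.19  0.47  0.21  1.49 -0.1   1.19  1.48]
lin mm (current tool axes) [-0.5  6.1 -3. ]  lin in target axes [-0.5  6.1 -2.9]  rot [-0.0085 -0.0032  0.0033]
```

View pics/c3.png

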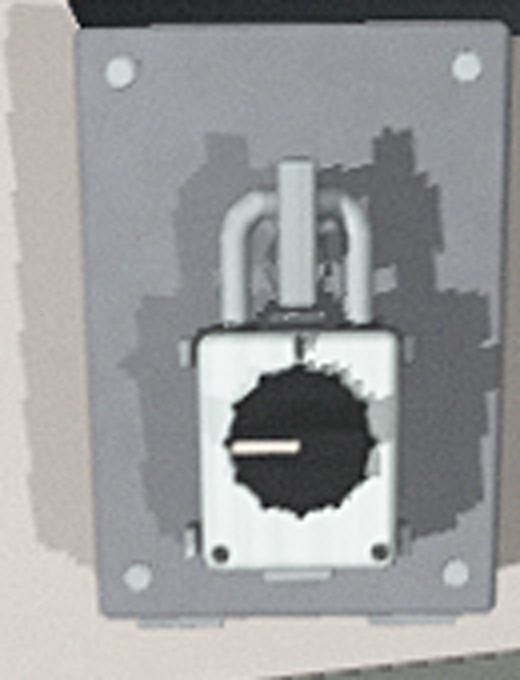

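Run:
```python
from h import *
f=load("w2")
def P(p,z): 
    r=onz(f,(190+(p[0]-1.5)/4,20+(p[1]-1.5)/4),z); print(p,r.round(4)); return r
s=[P(p,.042) for p in [(120,73),(466,67),(138,576),(455,573)]]
c=np.mean(s,0);print("c",c)
for a,b in((0,2),(1,3)): d=s[b]-s[a]; print(np.arctan2(d[1],d[0]),np.linalg.norm(d))
P((302,441),.076)   # disc centre
a=P((231,447),.091);b=P((299,445),.091); print("line", a-b)
c4=[P(p,.072) for p in [(197,333),(398,329),(206,566),(395,570)]];
print(np.mean(c4,0))
yaw=-.111;print("seat",c[:2]+.028*np.array([np.cos(yaw),np.sin(yaw)]))
P((294,158),.0715);P((294,305),.0715)
g=load("top0")
```

```text
(120, 73) [ 0.5067 -0.04    0.042 ]
(466, 67) [0.5163 0.0513 0.042 ]
(138, 576) [ 0.6413 -0.0546  0.042 ]
(455, 573) [0.6516 0.0367 0.042 ]
c [ 0.57895904 -0.00162632  0.042     ]
-0.1076299258567645 0.13547931992445286
-0.10731325320290562 0.13608379901005266
(302, 441) [ 0.6066 -0.004   0.076 ]
(231, 447) [ 0.605  -0.0217  0.091 ]
(299, 445) [ 0.6065 -0.0053  0.091 ]
line [-0.00152624 -0.01641013  0.        ]
(197, 333) [ 0.5769 -0.0272  0.072 ]
(398, 329) [0.582  0.0233 0.072 ]
(206, 566) [ 0.6361 -0.0327  0.072 ]
(395, 570) [0.6432 0.0167 0.072 ]
[ 0.6095544  -0.00495595  0.072     ]
seat [ 0.60678673 -0.00472794]
(294, 158) [0.5383 0.002  0.0715]
(294, 305) [ 0.573  -0.0021  0.0715]
```

carry_out --fingers '[85,85,85,85,85,85,85,85,85,85]' --linear '[[10,6,-20],[10,8,-20],[10,0,0],[10,0,0],[10,0,0],[10,0,0],[10,0,0],[10,0,0],[5,0,0],[0,0,0]]' --angular '[[0.17,0,0],[0.17,0,0],[0.17,0,0],[0.17,0,0],[0.17,0,0],[0.17,0,0],[0.17,0,0],[0.17,0,0],[0.17,0,0],[0,0,0]]'

```text
time_s: 3.05
eef_pos: [0.605, 0.0172, 0.168]
tcp_rot: [-0.525, -0.475, 0.53, -0.467]
contact_force: [-0.0, -0.4, 0.2]
width: 0.085
```

Run:
```python
from h import *
plan([.607,-.0055,.15],-.108)
snap("wrist","w3")
plan([.607,-.0055,.15],-.108)
```

```text
t 3.05 p [0.605  0.0172 0.168 ] yawy -0.1128 tilt [-0.0131  0.0045 -0.9999] w 85.0 F [-0.  -0.4  0.2] T [ 0.02  0.03 -0.05] q [-0.49  0.52  0.55  1.74 -0.32  0.99  0.07]
lin mm (current tool axes) [17.9  4.8 22.3]  lin in target axes [18.   4.5 22.3]  rot [-0.0049 -0.003   0.0135]
t 3.1 p [0.6051 0.0172 0.1683] yawy -0.1104 tilt [-0.0128  0.0047 -0.9999] w 85.0 F [ 0.3  0.1 -0.4] T [-0.    0.03  0.03] q [-0.49  0.52  0.55  1.74 -0.32  0.99  0.08]
lin mm (current tool axes) [18.1  4.6 22.4]  lin in target axes [18.3  4.3 22.3]  rot [-0.0024 -0.0033  0.0132]
```

View pics/w3.png

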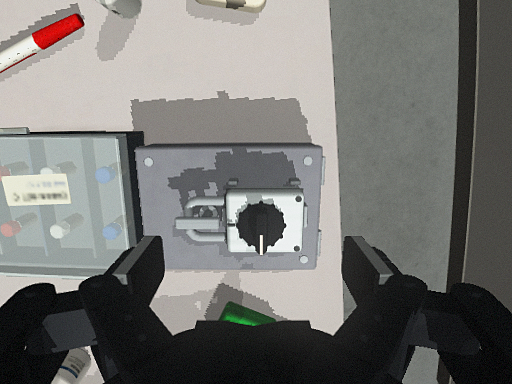

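Run:
```python
from h import *
crop("w3",130,135,330,275,4,"c4")
```

```text
(no output)
```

View pics/c4.png

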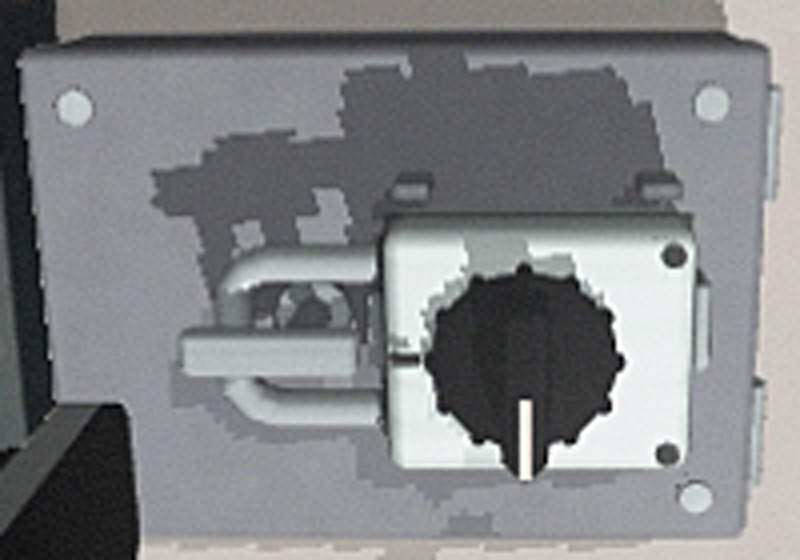

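Run:
```python
from h import *
f=load("w3")
def P(p,z): 
    r=onz(f,(130+(p[0]-1.5)/4,135+(p[1]-1.5)/4),z); print(p,r.round(4)); return r
s=[P(p,.042) for p in [(75,107),(711,104),(696,498)]]
c=(s[0]+s[2])/2; u=s[1]-s[0]; print(c, np.arctan2(u[1],u[0])); a=-.108
print("seat",c[:2]+.028*np.array([np.cos(a),np.sin(a)]))
P((524,358),.0765); x=P((526,400),.091);y=P((526,478),.091)
print("dial c from line", x)
plan([.607,-.0045,.094],-.108)
```

```text
(75, 107) [0.5166 0.0507 0.042 ]
(711, 104) [0.6519 0.0361 0.042 ]
(696, 498) [ 0.6425 -0.0556  0.042 ]
[ 0.57952753 -0.00244682  0.042     ] -0.10723370308244415
seat [ 0.60736439 -0.00546494]
(524, 358) [ 0.6074 -0.0033  0.0765]
(526, 400) [ 0.6074 -0.0059  0.091 ]
(526, 478) [ 0.6057 -0.0215  0.091 ]
dial c from line [ 0.60735959 -0.00590297  0.091     ]
t 3.1 p [0.6051 0.0172 0.1683] yawy -0.1104 tilt [-0.0128  0.0047 -0.9999] w 85.0 F [ 0.3  0.1 -0.4] T [-0.    0.03  0.03] q [-0.49  0.52  0.55  1.74 -0.32  0.99  0.08]
lin mm (current tool axes) [74.1  5.2 21.6]  lin in target axes [74.3  4.2 21.3]  rot [-0.0024 -0.0033  0.0132]
```

carry_out --fingers '[40,30,30,30,30,30]' --linear '[[5,5,11],[5,0,11],[20,0,0],[15,0,0],[5,0,0],[0,0,0]]' --angular '[[0,0,0.013],[0,0,0],[0,0,0],[0,0,0],[0,0,0],[0,0,0]]'

```text
time_s: 3.85
eef_pos: [0.6079, -0.0095, 0.1169]
tcp_rot: [0.527, 0.473, -0.524, 0.473]
contact_force: [-0.8, -0.7, 0.2]
width: 0.0303
```

Run:
```python
from h import *
plan([.607,-.0054,.094],-.108)
snap("wrist","w4")
crop("w4",100,150,400,330,2.6,"c5")
plan([.607,-.0054,.094],-.108)
```

```text
t 3.85 p [ 0.6079 -0.0095  0.1169] yawy -0.1043 tilt [ 0.0028  0.0031 -1.    ] w 30.3 F [-0.8 -0.7  0.2] T [-0.03 -0.05  0.01] q [-0.42  0.57  0.51  1.79 -0.36  0.87  0.16]
lin mm (current tool axes) [22.9 -1.4 -3.9]  lin in target axes [22.9 -1.3 -4. ]  rot [ 0.0037 -0.0034 -0.0024]
t 3.9 p [ 0.608  -0.0095  0.1171] yawy -0.1043 tilt [ 0.0032  0.0031 -1.    ] w 30.2 F [-0.8 -1.1  0. ] T [-0.05  0.06 -0.05] q [-0.42  0.57  0.52  1.79 -0.36  0.87  0.16]
lin mm (current tool axes) [23.1 -1.5 -3.9]  lin in target axes [23.1 -1.5 -4. ]  rot [ 0.0037 -0.0035 -0.0028]
```

View pics/c5.png

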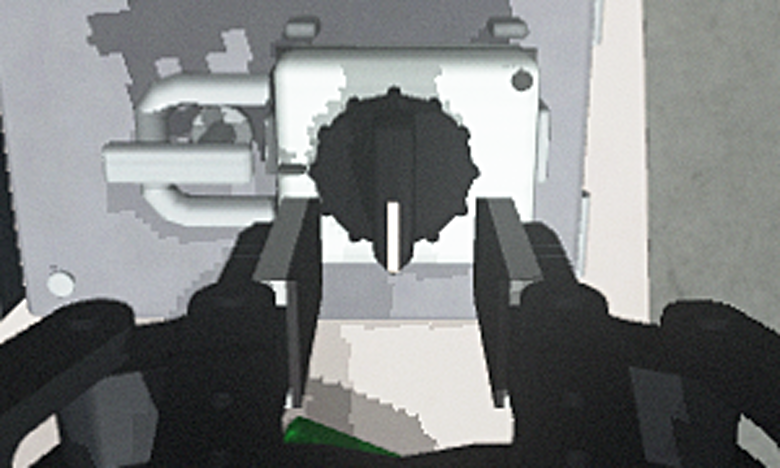

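Run:
```python
from h import *
from workcell import env
f=load("w4"); o=env.get_obs(); M=R.from_quat(o["tcp_rot"]).as_matrix()
for x in (4,9,14,19):
  for z in (-11,11):
    p=proj(f,[o["eef_pos"]+M@np.array([x,y,z])/1e3 for y in(-15.1,15.1)])
    print(x,z,((p-[100,150])*2.6).round(0).tolist())
```

```text
4 -11 [[315.0, 208.0], [482.0, 208.0]]
4 11 [[318.0, 316.0], [479.0, 316.0]]
9 -11 [[317.0, 198.0], [479.0, 198.0]]
9 11 [[321.0, 303.0], [476.0, 303.0]]
14 -11 [[320.0, 188.0], [477.0, 188.0]]
14 11 [[323.0, 291.0], [474.0, 291.0]]
19 -11 [[322.0, 179.0], [474.0, 179.0]]
19 11 [[325.0, 279.0], [471.0, 279.0]]
```

carry_out --fingers '[30,30,30,30]' --linear '[[12,-1.5,-4],[8,0,0],[3,0,0],[0,0,0]]' --angular '[[0,0,0],[0,0,0],[0,0,0],[0,0,0]]'

```text
time_s: 4.4
eef_pos: [0.6075, -0.0044, 0.0932]
tcp_rot: [0.527, 0.473, -0.523, 0.474]
contact_force: [0.3, 0.1, 0.1]
width: 0.0302
```

Run:
```python
from h import *
plan([.607,-.0054,.093],-.108)
```

```text
t 4.4 p [ 0.6075 -0.0044  0.0932] yawy -0.1031 tilt [ 0.0043  0.0034 -1.    ] w 30.2 F [0.3 0.1 0.1] T [ 0.03  0.01 -0.06] q [-0.41  0.6   0.5   1.81 -0.38  0.82  0.17]
lin mm (current tool axes) [ 0.2 -0.4  1. ]  lin in target axes [ 0.2 -0.4  1. ]  rot [ 0.0049 -0.0038 -0.0039]
```

carry_out --fingers '[20,12,5,5,5,5]' --linear '[[0,0,1],[0,0,0],[0,0,0],[0,0,0],[0,0,0],[0,0,0]]' --angular '[[0,0,0],[0,0,0],[0,0,0],[0,0,0],[0,0,0],[0,0,0]]' --squeeze 30

```text
time_s: 5.15
eef_pos: [0.6076, -0.0056, 0.0937]
tcp_rot: [0.527, 0.473, -0.523, 0.474]
contact_force: [-0.5, -0.3, -0.3]
width: 0.0078
```

Run:
```python
from h import *
plan([.607,-.0054,.093],-.108-1.571)
```

```text
t 5.15 p [ 0.6076 -0.0056  0.0937] yawy -0.1033 tilt [ 0.0049  0.0036 -1.    ] w 7.8 F [-0.5 -0.3 -0.3] T [-0.01  0.06 -0.04] q [-0.41  0.6   0.5   1.81 -0.38  0.82  0.17]
lin mm (current tool axes) [ 0.7 -0.6 -0.1]  lin in target axes [ 0.7 -0.1  0.6]  rot [ 1.5757e+00 -6.8000e-03 -4.0000e-04]
```

carry_out --fingers '[5,5,5,5,5]' --linear '[[0,0,0],[0,0,0],[0,0,0],[0,0,0],[0,0,0]]' --angular '[[0.12,0,0],[0.15,0,0],[0.15,0,0],[0.15,0,0],[0,0,0]]'

```text
time_s: 5.78
eef_pos: [0.6077, -0.0054, 0.0937]
tcp_rot: [0.642, 0.302, -0.637, 0.301]
contact_force: [-0.6, 0.1, -0.0]
width: 0.0081
```

Run:
```python
from h import *
plan([.607,-.0054,.093],-.108-1.571)
```

```text
t 5.78 p [ 0.6077 -0.0054  0.0937] yawy -0.6886 tilt [ 0.0052  0.0037 -1.    ] w 8.1 F [-0.6  0.1 -0. ] T [-0.15  0.11  0.02] q [-0.51  0.64  0.66  1.82 -0.51  0.85 -0.29]
lin mm (current tool axes) [ 0.7 -0.5  0.5]  lin in target axes [0.7 0.1 0.7]  rot [ 0.9904 -0.0065  0.0016]
```

carry_out --fingers '[5,5,5,5,5,5,5]' --linear '[[0,0,0],[0,0,0],[0,0,0],[0,0,0],[0,0,0],[0,0,0],[0,0,0]]' --angular '[[0.15,0,0],[0.15,0,0],[0.15,0,0],[0.15,0,0],[0.15,0,0],[0.15,0,0],[0,0,0]]'

```text
time_s: 6.65
eef_pos: [0.6076, -0.0052, 0.0937]
tcp_rot: [0.709, -0.004, -0.705, -0.007]
contact_force: [-0.7, 0.2, 1.3]
width: 0.0076
```

Run:
```python
from h import *
plan([.607,-.0054,.093],-.108-1.571)
```

```text
t 6.65 p [ 0.6076 -0.0052  0.0937] yawy -1.5871 tilt [ 0.0045  0.0044 -1.    ] w 7.6 F [-0.7  0.2  1.3] T [-0.05  0.22 -0.05] q [-0.65  0.73  0.9   1.83 -0.71  0.94 -1.01]
lin mm (current tool axes) [0.7 0.2 0.6]  lin in target axes [0.7 0.3 0.5]  rot [ 0.0919 -0.0042  0.0047]
```

carry_out --fingers '[5,5,5]' --linear '[[0,0,0],[0,0,0],[0,0,0]]' --angular '[[0.09,0,0],[0,0,0],[0,0,0]]'

```text
time_s: 7.02
eef_pos: [0.6074, -0.0052, 0.0937]
tcp_rot: [0.708, -0.031, -0.705, -0.034]
contact_force: [-0.2, -0.6, 0.6]
width: 0.008
```

Run:
```python
from h import *
plan([.607,-.0054,.093],-.108-1.571)
snap("wrist","w5")
```

```text
t 7.03 p [ 0.6074 -0.0052  0.0937] yawy -1.6629 tilt [ 0.0041  0.005  -1.    ] w 8.0 F [-0.2 -0.6  0.6] T [ 0.01  0.12 -0.11] q [-0.66  0.73  0.92  1.83 -0.72  0.95 -1.07]
lin mm (current tool axes) [0.7 0.3 0.4]  lin in target axes [0.7 0.3 0.4]  rot [ 0.0161 -0.0036  0.0053]
```

View pics/w5.png

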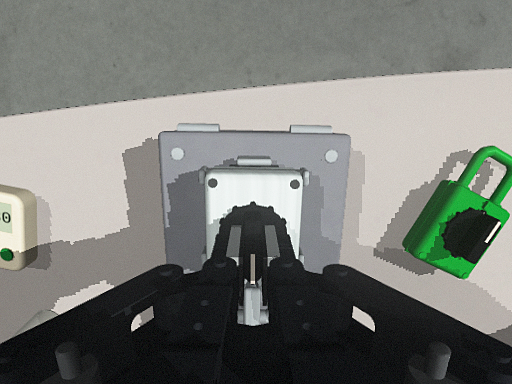

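carry_out --fingers '[10,20,30,30,40,60,60,60]' --linear '[[0,0,0],[0,0,0],[0,0,0],[-20,0,0],[-35,0,0],[-30,0,35],[0,0,25],[0,0,0]]' --angular '[[0,0,0],[0,0,0],[0,0,0],[0,0,0],[0,0,0],[0,0,0],[0,0,0],[0,0,0]]'

```text
time_s: 8.07
eef_pos: [0.5473, -0.0016, 0.1863]
tcp_rot: [0.709, -0.03, -0.704, -0.034]
contact_force: [-0.5, 0.3, -0.1]
width: 0.0601
```

Run:
```python
from h import *
plan([.607,-.0054,.093],-.108-1.571)
snap("wrist","w6")
snap("top","t6"); crop("t6",200,135,290,225,6,"c6")
```

```text
t 8.07 p [ 0.5473 -0.0016  0.1863] yawy -1.6611 tilt [ 0.008   0.0053 -1.    ] w 60.1 F [-0.5  0.3 -0.1] T [-0.04  0.    0.01] q [-0.82  0.55  1.07  1.9  -0.57  1.03 -1.16]
lin mm (current tool axes) [ 93.8  -1.  -59.1]  lin in target axes [ 93.3  -2.7 -59.7]  rot [ 0.0179 -0.0074  0.006 ]
```

View pics/w6.png

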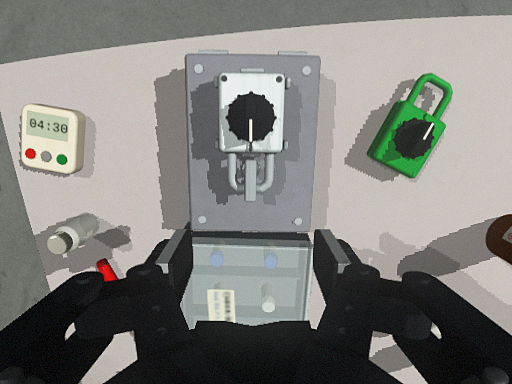

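View pics/c6.png

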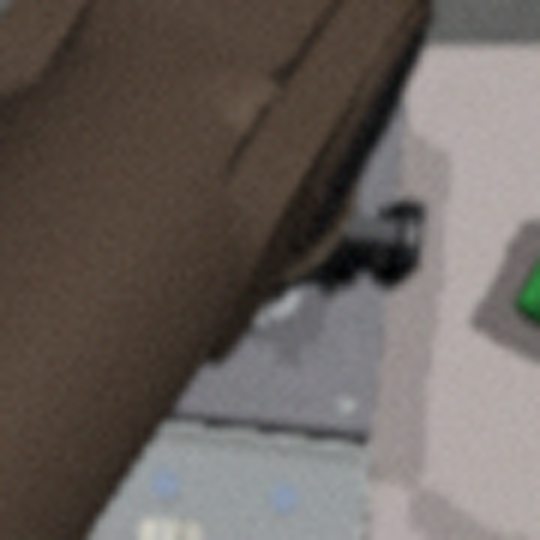

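Run:
```python
from h import *
from workcell import env
crop("w6",160,40,370,290,2.4,"c7")
o=env.get_obs(); f=load("w6"); M=R.from_quat(o["tcp_rot"]).as_matrix()
for x in (1,5,9,14):
    p=proj(f,[o["eef_pos"]+M@np.array([x,y,-11])/1e3 for y in(-30,30)])
    print(x,((p-[160,40])*2.4).round(0).tolist())
```

```text
1 [[65.0, 453.0], [378.0, 452.0]]
5 [[69.0, 445.0], [374.0, 445.0]]
9 [[73.0, 438.0], [370.0, 437.0]]
14 [[78.0, 429.0], [365.0, 429.0]]
```

View pics/c7.png

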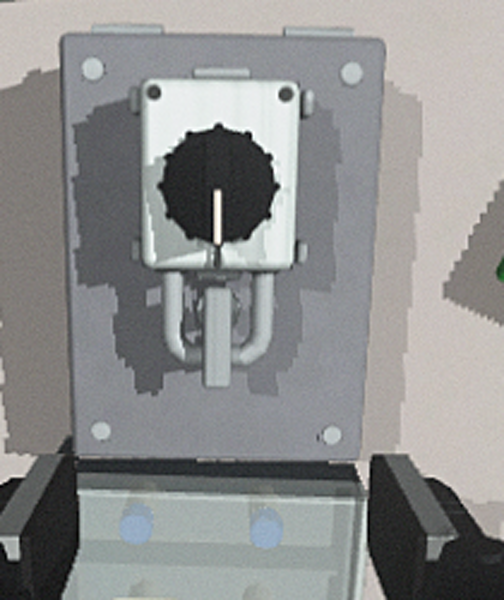

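Run:
```python
from h import *
f=load("w6")
def P(p,z): 
    r=onz(f,(160+(p[0]-.7)/2.4,40+(p[1]-.7)/2.4),z); print(p,r.round(4)); return r
s=[P(p,.042) for p in [(93,68),(352,72),(101,430),(332,435)]]; c=np.mean(s,0);a=-.108
print("seat",c[:2]+.028*np.array([np.cos(a),np.sin(a)]), np.arctan2(*(s[0]-s[2])[[1,0]]),np.arctan2(*(s[1]-s[3])[[1,0]]))
l=[P(p,.091) for p in[(217,190),(218,242)]]; print("dial", np.arctan2(*(l[0]-l[1])[[1,0]])+.108)
P((165,275),.06);P((271,275),.06)
plan([.5633,-.0007,.12],-.108-1.571)
```

```text
(93, 68) [0.6528 0.0359 0.042 ]
(352, 72) [ 0.643  -0.0558  0.042 ]
(101, 430) [0.5172 0.0507 0.042 ]
(332, 435) [ 0.507  -0.0411  0.042 ]
seat [ 0.60782389 -0.00556479] -0.10908629967952388 -0.1074938859433856
(217, 190) [ 0.6071 -0.0049  0.091 ]
(218, 242) [ 0.5916 -0.0038  0.091 ]
dial 0.03511453067576935
(165, 275) [0.579  0.0166 0.06  ]
(271, 275) [ 0.5756 -0.0206  0.06  ]
t 8.18 p [ 0.5491 -0.0018  0.1861] yawy -1.6607 tilt [ 0.0093  0.0041 -0.9999] w 60.0 F [-0.3 -0.3  0.5] T [-0.02 -0.01 -0.02] q [-0.82  0.55  1.07  1.9  -0.57  1.03 -1.16]
lin mm (current tool axes) [ 66.3  -2.  -13.5]  lin in target axes [ 66.1  -2.6 -14. ]  rot [ 0.0183 -0.0089  0.005 ]
```

carry_out --fingers '[60,60,60,60,60]' --linear '[[25,-1,-8],[25,-1,-6],[17,0,0],[0,0,0],[0,0,0]]' --angular '[[0.018,-0.009,0.005],[0,0,0],[0,0,0],[0,0,0],[0,0,0]]'

```text
time_s: 8.8
eef_pos: [0.5679, -0.0019, 0.1185]
tcp_rot: [0.707, -0.039, -0.705, -0.038]
contact_force: [0.5, -0.7, 0.2]
width: 0.0598
```

Run:
```python
from h import *
plan([.5638,-.0008,.057],-.108-1.571)
```

```text
t 8.8 p [ 0.5679 -0.0019  0.1185] yawy -1.6785 tilt [ 0.0025 -0.0016 -1.    ] w 59.8 F [ 0.5 -0.7  0.2] T [-0.04  0.04 -0.04] q [-0.73  0.66  0.98  1.91 -0.68  0.94 -1.11]
lin mm (current tool axes) [61.5 -0.7  4.3]  lin in target axes [61.5 -0.6  4.2]  rot [ 0.0006 -0.0027 -0.0013]
```

carry_out --fingers '[60,60,60,60,60]' --linear '[[15,-0.6,4],[20,0,0],[15,0,0],[8,0,0],[0,0,0]]' --angular '[[0,0,0],[0,0,0],[0,0,0],[0,0,0],[0,0,0]]'

```text
time_s: 9.43
eef_pos: [0.5638, -0.0006, 0.057]
tcp_rot: [0.707, -0.038, -0.705, -0.038]
contact_force: [0.3, -0.5, 0.6]
width: 0.0601
```

Run:
```python
from h import *
plan([.5638,-.0008,.057],-.108-1.571)
snap("side","s7");crop("s7",170,150,330,270,5,"c8")
```

```text
t 9.43 p [ 0.5638 -0.0006  0.057 ] yawy -1.6782 tilt [ 0.003  -0.0011 -1.    ] w 60.1 F [ 0.3 -0.5  0.6] T [-0.    0.06 -0.03] q [-0.68  0.73  0.89  1.96 -0.77  0.83 -1.03]
lin mm (current tool axes) [ 0.   0.2 -0. ]  lin in target axes [ 0.   0.2 -0. ]  rot [ 0.0008 -0.0031 -0.0007]
```

View pics/c8.png

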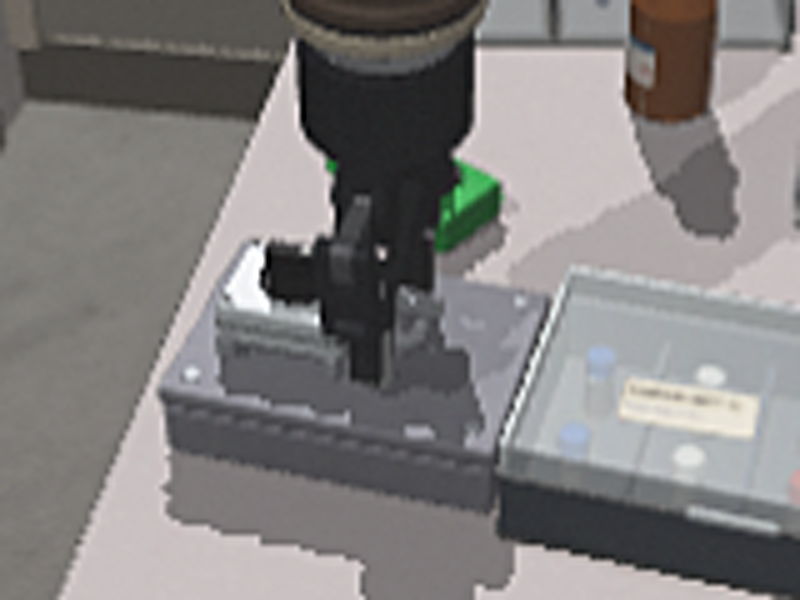

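carry_out --fingers '[50,42,36,36,36]' --linear '[[0,0,0],[0,0,0],[0,0,0],[0,0,0],[0,0,0]]' --angular '[[0,0,0],[0,0,0],[0,0,0],[0,0,0],[0,0,0]]' --squeeze 40

```text
time_s: 10.1
eef_pos: [0.5647, -0.0007, 0.0586]
tcp_rot: [0.708, -0.038, -0.704, -0.038]
contact_force: [0.7, -0.8, -1.2]
width: 0.0384
```

Run:
```python
from h import *
plan([.5638,-.0008,.057],-.108-1.571)
```

```text
t 10.1 p [ 0.5647 -0.0007  0.0586] yawy -1.678 tilt [ 5.4e-03 -9.0e-04 -1.0e+00] w 38.4 F [ 0.7 -0.8 -1.2] T [ 0.01  0.02 -0.01] q [-0.68  0.72  0.89  1.96 -0.77  0.83 -1.03]
lin mm (current tool axes) [1.6 0.2 0.9]  lin in target axes [1.6 0.2 0.9]  rot [ 0.001  -0.0055 -0.0003]
```

carry_out --fingers '[36,36,36,36,36]' --linear '[[0,0,5],[0,0,5],[0,0,5],[0,0,5],[0,0,0]]' --angular '[[0,0,0],[0,0,0],[0,0,0],[0,0,0],[0,0,0]]'

```text
time_s: 10.72
eef_pos: [0.5444, 0.0014, 0.0587]
tcp_rot: [0.709, -0.038, -0.703, -0.038]
contact_force: [2.1, 0.0, -1.9]
width: 0.0385
```

Run:
```python
from h import *
plan([.5638-.0199,-.0008+.0021,.057],-.108-1.571)
```

```text
t 10.72 p [0.5444 0.0014 0.0587] yawy -1.6782 tilt [ 0.0076 -0.0016 -1.    ] w 38.5 F [ 2.1  0.  -1.9] T [-0.13 -0.07  0.02] q [-0.7   0.7   0.89  2.02 -0.77  0.8  -1.02]
lin mm (current tool axes) [1.6 0.1 0.5]  lin in target axes [1.7 0.1 0.5]  rot [ 0.0008 -0.0077 -0.0007]
```

carry_out --fingers '[36,36,36]' --linear '[[0,0,3],[0,0,2],[0,0,0]]' --angular '[[0,0,0],[0,0,0],[0,0,0]]'

```text
time_s: 11.1
eef_pos: [0.5431, 0.0015, 0.0594]
tcp_rot: [0.711, -0.039, -0.701, -0.037]
contact_force: [0.1, -0.1, -3.4]
width: 0.0385
```

Run:
```python
from h import *
plan([.5638-.0199,-.0008+.0021,.057],-.108-1.571)
```

```text
t 11.1 p [0.5431 0.0015 0.0594] yawy -1.6779 tilt [ 0.0148 -0.0035 -0.9999] w 38.5 F [ 0.1 -0.1 -3.4] T [-0.07  0.06 -0.03] q [-0.7   0.69  0.89  2.02 -0.78  0.79 -1.02]
lin mm (current tool axes) [ 2.5  0.1 -0.8]  lin in target axes [ 2.4  0.1 -0.8]  rot [ 0.0011 -0.0151 -0.0019]
```

carry_out --fingers '[45,60,60,60,75,75,75,75]' --linear '[[0,0,0],[0,0,0],[0,0,0],[-25,0,0],[-40,0,0],[-40,0,5],[-20,0,0],[0,0,0]]' --angular '[[0,0,0],[0,0,0],[0,0,0],[0,0,0],[0,0,0],[0,-0.015,0],[0,0,0],[0,0,0]]'

```text
time_s: 12.1
eef_pos: [0.534, 0.0024, 0.1872]
tcp_rot: [-0.704, 0.039, 0.708, 0.038]
contact_force: [0.0, 0.5, -0.9]
width: 0.0748
```

Run:
```python
from h import *
snap("wrist","w8")
plan([.61,-.0058,.12],-.108-1.571)
```

```text
t 12.15 p [0.5335 0.0025 0.1864] yawy -1.6789 tilt [-7.4e-03 -7.0e-04 -1.0e+00] w 74.9 F [ 0.1  0.3 -0.7] T [-0.03  0.04  0.04] q [-0.85  0.54  1.1   1.92 -0.56  1.04 -1.19]
lin mm (current tool axes) [ 65.8  -0.  -77.4]  lin in target axes [ 66.4   0.  -76.9]  rot [ 0.0001  0.0072 -0.0015]
```

View pics/w8.png

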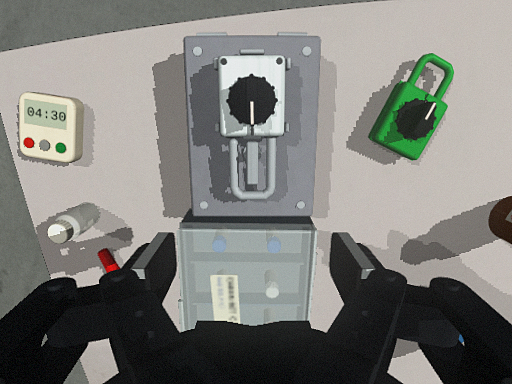

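Run:
```python
from h import *
crop("w8",170,25,340,225,3,"c9")
f=load("w8")
for u,z in[((252,199),.06),((252,184),.0715),((252,137),.072),((252,100),.0765)]:
    p=onz(f,u,z); d=p[:2]-[.6075,-.0055]; print(p.round(4), d@[np.cos(-.108),np.sin(-.108)])
```

```text
[0.5226 0.0038 0.06  ] -0.08539856556822961
[0.539  0.002  0.0715] -0.06886424214961626
[ 0.5775 -0.0022  0.072 ] -0.030147692703172517
[ 0.6057 -0.0053  0.0765] -0.0017844341841038193
```

View pics/c9.png

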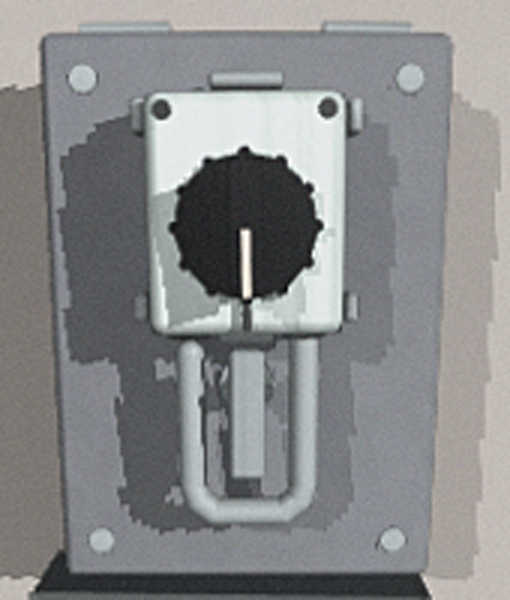

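carry_out --fingers '[75,75,75,75,75]' --linear '[[10,0,-35],[15,0,-30],[20,0,-10],[15,0,0],[0,0,0]]' --angular '[[0,0.007,0],[0,0,0],[0,0,0],[0,0,0],[0,0,0]]'

```text
time_s: 12.78
eef_pos: [0.6052, -0.0048, 0.1179]
tcp_rot: [-0.703, 0.038, 0.709, 0.038]
contact_force: [-0.6, -0.2, 0.6]
width: 0.0748
```

Run:
```python
from h import *
plan([.6085,-.0056,.057],-.108-1.571)
```

```text
t 12.78 p [ 0.6052 -0.0048  0.1179] yawy -1.6793 tilt [-8.9e-03  2.0e-04 -1.0e+00] w 74.8 F [-0.6 -0.2  0.6] T [-0.02  0.03  0.04] q [-0.68  0.71  0.96  1.81 -0.69  1.   -1.12]
lin mm (current tool axes) [60.9  0.3 -3.9]  lin in target axes [60.9  0.4 -3.3]  rot [-0.0003  0.0089 -0.0008]
```

carry_out --fingers '[75,75,75,75,75]' --linear '[[15,0.3,-4],[20,0,0],[15,0,0],[8,0,0],[0,0,0]]' --angular '[[0,0.009,0],[0,0,0],[0,0,0],[0,0,0],[0,0,0]]'

```text
time_s: 13.4
eef_pos: [0.608, -0.005, 0.0563]
tcp_rot: [0.706, -0.038, -0.706, -0.038]
contact_force: [-1.2, -0.5, -0.6]
width: 0.0748
```

Run:
```python
from h import *
plan([.6085,-.0056,.057],-.108-1.571)
snap("wrist","w9")
```

```text
t 13.4 p [ 0.608  -0.005   0.0563] yawy -1.6792 tilt [ 3.e-04 -1.e-04 -1.e+00] w 74.8 F [-1.2 -0.5 -0.6] T [0.01 0.07 0.03] q [-0.63  0.78  0.88  1.85 -0.77  0.89 -1.05]
lin mm (current tool axes) [-0.7  0.5 -0.6]  lin in target axes [-0.7  0.5 -0.6]  rot [-0.0002 -0.0003 -0.    ]
```

View pics/w9.png

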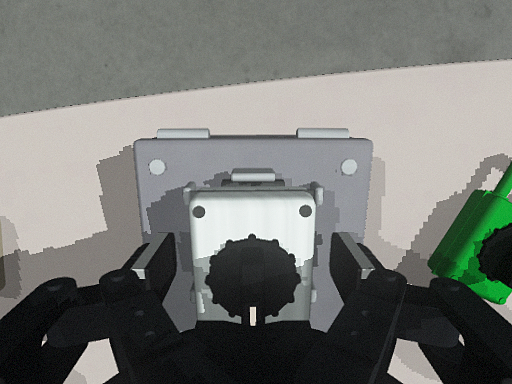

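carry_out --fingers '[65,56,48,48,48,48]' --linear '[[-1,0.5,0],[0,0,0],[0,0,0],[0,0,0],[0,0,0],[0,0,0]]' --angular '[[0,0,0],[0,0,0],[0,0,0],[0,0,0],[0,0,0],[0,0,0]]' --squeeze 60

```text
time_s: 14.2
eef_pos: [0.6091, -0.0058, 0.0592]
tcp_rot: [0.707, -0.038, -0.705, -0.038]
contact_force: [-0.3, 0.2, -1.1]
width: 0.0511
```

Run:
```python
from h import *
plan([.6085,-.0056,.057],-.108-1.571)
```

```text
t 14.2 p [ 0.6091 -0.0058  0.0592] yawy -1.6791 tilt [ 3.2e-03 -1.0e-04 -1.0e+00] w 51.1 F [-0.3  0.2 -1.1] T [ 0.02 -0.    0.03] q [-0.64  0.78  0.88  1.85 -0.77  0.9  -1.06]
lin mm (current tool axes) [ 2.2 -0.1  0.6]  lin in target axes [ 2.2 -0.1  0.6]  rot [-0.0001 -0.0032  0.0003]
```

carry_out --fingers '[48,48,48,48,48,48,48]' --linear '[[-4,0,0],[-5,0,0],[-6,0,0],[-6,0,0],[-6,0,0],[-6,0,0],[0,0,0]]' --angular '[[0,0,0],[0,0,0],[0,0,0],[0,0,0],[0,0,0],[0,0,0],[0,0,0]]'

```text
time_s: 15.08
eef_pos: [0.6086, -0.0056, 0.0945]
tcp_rot: [0.707, -0.038, -0.705, -0.038]
contact_force: [-0.5, 0.3, -3.2]
width: 0.0511
```

Run:
```python
from h import *
plan([.6085,-.0056,.195],-.108-1.571)
snap("side","s10");crop("s10",170,130,330,250,5,"c10")
```

```text
t 15.07 p [ 0.6086 -0.0056  0.0945] yawy -1.6791 tilt [ 2.6e-03  2.0e-04 -1.0e+00] w 51.1 F [-0.5  0.3 -3.2] T [-0.01 -0.03 -0.04] q [-0.66  0.74  0.93  1.83 -0.72  0.95 -1.09]
lin mm (current tool axes) [-100.5   -0.    -0.2]  lin in target axes [-1.005e+02  0.000e+00  1.000e-01]  rot [-0.0001 -0.0025  0.0005]
```

View pics/c10.png

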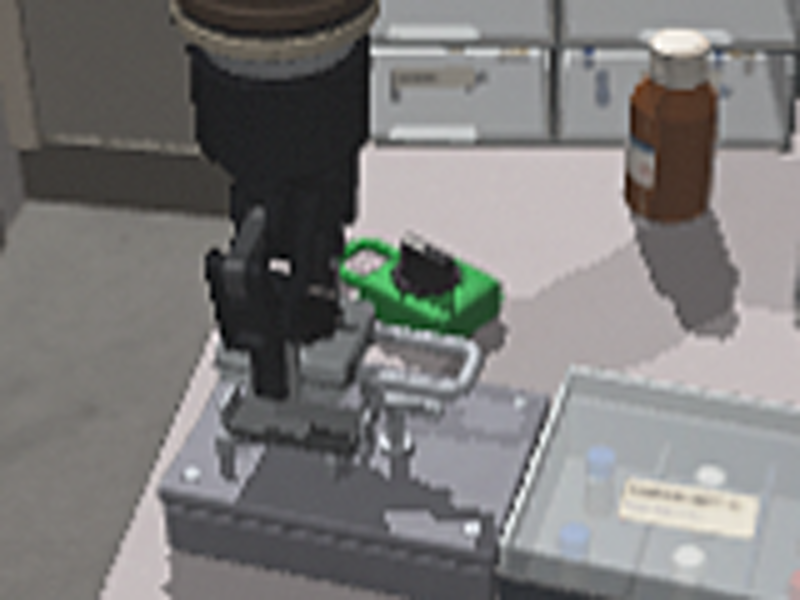

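The lock has cleared the staple with its shackle open, and the wrist carries its weight of about 3.2 N. I'll keep lifting straight up.

carry_out --fingers '[48,48,48,48,48,48,48,48,48,48]' --linear '[[-8,0,0],[-12,0,0],[-15,0,0],[-15,0,0],[-15,0,0],[-15,0,0],[-12,0,0],[-8,0,0],[0,0,0],[0,0,0]]' --angular '[[0,0,0],[0,0,0],[0,0,0],[0,0,0],[0,0,0],[0,0,0],[0,0,0],[0,0,0],[0,0,0],[0,0,0]]'

```text
time_s: 16.38
eef_pos: [0.6081, -0.0056, 0.2018]
tcp_rot: [0.707, -0.038, -0.705, -0.039]
contact_force: [-0.5, -0.3, -3.4]
width: 0.051
```

Run:
```python
from h import *
plan([.6085,-.0056,.195],-.108-1.571)
snap("side","s11");crop("s11",140,60,340,310,2.4,"c11")
snap("wrist","w11")
plan([.6085,-.0056,.195],-.108-1.571)
```

```text
t 16.38 p [ 0.6081 -0.0056  0.2018] yawy -1.6794 tilt [ 2.7e-03  7.0e-04 -1.0e+00] w 51.0 F [-0.5 -0.3 -3.4] T [-0.02 -0.04 -0.04] q [-0.73  0.63  1.04  1.73 -0.59  1.14 -1.19]
lin mm (current tool axes) [ 6.8 -0.1 -0.4]  lin in target axes [ 6.8 -0.1 -0.4]  rot [-0.0004 -0.0026  0.001 ]
t 16.48 p [ 0.608  -0.0057  0.2017] yawy -1.6794 tilt [ 2.5e-03  5.0e-04 -1.0e+00] w 50.7 F [ 0.9  0.  -3.6] T [ 0.03 -0.07  0.02] q [-0.73  0.63  1.04  1.73 -0.59  1.14 -1.19]
lin mm (current tool axes) [ 6.7 -0.1 -0.4]  lin in target axes [ 6.7 -0.1 -0.4]  rot [-0.0004 -0.0024  0.0007]
```

View pics/c11.png

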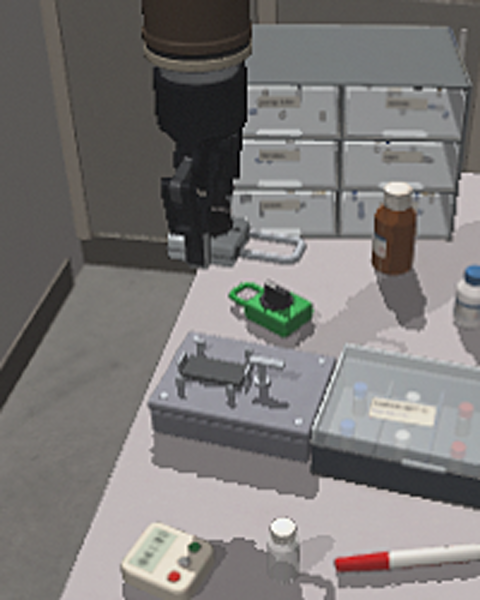

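View pics/w11.png

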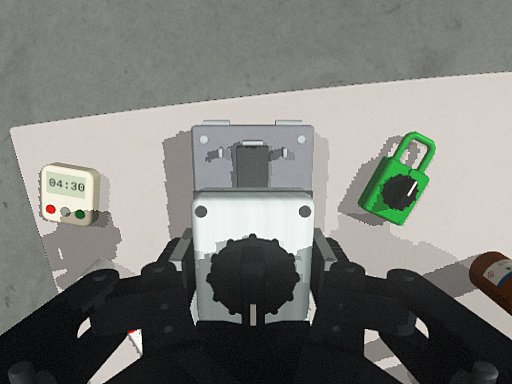

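The side view shows the lock held level with its shackle still open, at crop (205–300, 245), well clear of the box. The timer, vial and bottle haven't moved. The lift from the grip is 142 mm.

Run:
```python
from workcell import env
print(env.close_job())
```

```text
the job is handed in; nothing more can be done
None
```

The lock is off the strongbox, and I handed the job in at about 16.5 s with it held up level, dial up and shackle open. No verdict was reported.

- **Dial:** it started three clicks positive. I turned it clockwise to 0 and let go. A picture then showed the pointer in line with the index rib, measured at about 0.035 rad, with the shackle still closed.
- **Shackle:** I pulled it to its end stop with the lock in its seat. The fingers moved about 21.7 mm, of which about 1.5 mm looked like the lock shifting in its play. A picture showed the loop clear of both ends of the staple head.
- **Lift:** I gripped the case across its 52 mm sides at 60 N and raised it straight up 142 mm.

**Last checks:** the tool tilt was under 0.003 rad, the finger opening about 51 mm and the load on the wrist about 3.5 N. The last side view showed the lock level with its shackle open, clear of everything. The timer, vial and amber bottle looked undisturbed.

**What disagreed:**
- The top and wrist cameras differed by about 3 mm on where the seat was. Closer wrist pictures put it between the two.
- How far the fingertips reach when partly open could not be pinned down (0 to 9 mm ahead of the TCP, depending on opening). I kept clearance for both ends of that range.

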